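# Reset the slit adjuster and lock it again

## Robot

A 6-joint arm with a two-finger parallel gripper is mounted at the origin on the work surface. World frame = base frame: x ahead of the robot, y to its left, z up, the work surface at z = 0. Lengths are in mm, angles in degrees, forces in N, time in s.
With the tool pointing down it reaches from about 250 to 775 mm from the base axis. Payload 8.9 kg.
Tool frame: the origin (TCP) lies between the finger pads; the fingertips stand 22 mm ahead of it and the grasp point (between the pads) lies 3 mm ahead of it; z points along the fingers, y is the direction in which the jaws open and shut (so a half turn about z gives the same grasp; the last joint's range is limited). The gripper opens to 85 mm and grips with 20 to 120 N. Pads are 22 mm wide; open, the fingers measure 114 mm over their backs; the gripper's body (76 mm by 85 mm) begins 54 mm behind the grasp point. The pads swing forward as they close: fully open they stand 13 mm farther back than shut.
Start: joints at [56.534, 16.656, -8.789, 64.555, 0, 82.019], TCP at [225.89, 473.917, 253.305] pointing down, gripper open.
Joint ranges: [-144.48, 144.48], [-52.06, 99.96], [-74.48, 78.29], [-112.23, 115.85], [-86.99, 84.42], [-180, 180]. Speed limits (degrees/s): [127.2, 127.2, 159.86, 180, 180, 180].

## Interface

Orientations are given as a 3x3 rotation matrix whose columns are the frame's x, y, z axes.
In Python, from cell import bot, cams, recognise, regions_of gives the robot as it stands. The module is installed in compiled form; this text tells all that it offers.
- The arm moves only by the tool play_rows, never from a script. Its arguments are lists of equal length, an entry for each row: "slide": the shift along the tool's x, y, z in m, a list of three; "twist": the turn, a rotation vector about the tool's x, y, z in degrees, a list of three; "fingers": the finger opening in m, from 0 to 0.0854. In form: {"slide": [[tx, ty, tz], ...], "twist": [[rx, ry, rz], ...], "fingers": [fingers, ...]}. A call has 1 to 5 rows; each row is the pose to reach, as a shift and turn from the pose commanded when the call began, along the tool's axes at that moment; what a row does not reach only later rows make up. A row lasts 1/10 s, in which the tool goes at most 50 mm and 8.59 degrees, less where a joint would pass 70% of its speed; a pose out of reach is approached as far as the arm can. A call with a gripper value outside its range is refused whole. The fingers move at their own pace and stop on an object; "squeeze" is the grip in N (left out, the last holds). Time passes only in rows, so rows that repeat a pose let the fingers close. It gives the time, the measured TCP pose, the force and the opening at its end, in the units of the state.
- bot.observe(): the state, without advancing time (a new reading comes with each control period).
- cams.snapshot(name): name is "scene" or "top" or "wrist"; returns a dict with "img" (400x640x3 uint8, red, green, blue), "depth" (400x640 float32, mm along the optical axis (not along the pixel's ray), 0 where there is no reading), "mtx" (3x3 intrinsics, pixels), "view" (4x4, takes a point from world to camera coordinates); the wrist camera has in their place "T_tool_cam" (4x4, takes a point from camera to tool coordinates, whose origin is the TCP and whose axes are the flange's). Camera axes: x right, y down, z forward; pixel columns grow to the right and rows downward; lengths in mm; the calibration is good to about 2 mm. A picture is of the moment at which its call begins: read the wrist's pose just before it.
- bot.close_job(): hands the job in, once; it reports no verdict.
Trained networks look in the newest picture that a camera, given by its name, has taken for a name from the list of things; names that differ only in an ending like _2 or _b are one class to them, and where a whole thing is asked for, a point or a joint stands for the part that bears it (a point fixed in the world has none). Each returns a list of dicts, best first, with "score" (0 to 1); they miss things now and then, are a little off and sometimes report something else, mostly with a low value. They report only what shows in the picture. A call takes as long as a camera call.
- recognise(name, camera): "at" ([row, column] in pixels, amid what is visible of it).
- regions_of(name, camera): "pixels" (400x640 bool, what is visible of it) and "at" ([row, column] in pixels, amid what is visible of it).
The state is a dict: "t": time; "qpos": joint angles; "joint_vel": joint speeds; "joint_torque": joint torques, N m; "tool_pos": TCP position; "tcp_rot": TCP orientation; "contact_force": force on the tool from outside, world axes, zero at the start; "torque": the same for the moment, N m; "finger_gap": finger opening in mm.
Only numpy, scipy, OpenCV 4.12 (cv2) and the standard library are available. Lean on these libraries where they do the work, as an engineer would, in place of code of your own. Each camera call takes 0.05 s, during which the arm holds its last target. There are 200 camera calls.

## Task

On the white slit unit, loosen the brass lock ring until the black adjuster above it turns freely, turn the adjuster so that its white nose points at the red dot, then do the lock ring up again hand-tight, so that the setting stays locked without over-tightening it. Never force the adjuster while the ring is tight, do not bear down hard on the unit, and leave the tube rack, tip box and bottle where they stand; let go at the end.

Things in the scene. Friction and masses are not known exactly. Their poses are not given: they have to be found in the camera images.
- slit_unit: white instrument housing fixed to the bench, 150 x 200 mm, flat top 62 mm above its origin (centre of the underside), with a round aluminium dial plate (68 mm radius, 1 mm thick) on top. Lock ring and adjuster share one vertical axis through this origin. Its -x axis points out of the blue front.
- ring_center (a point): centre of the brass lock ring, on the axis, half-way up: a solid hexagon, 56 mm across flats, 65 mm across corners, 21 mm high, from 1 to 22 mm above the housing's top. The point turns with the ring: flats face its +x and -x, others every 60 degrees. Clockwise seen from above tightens, anticlockwise loosens. It starts tight; about 0.35 rad of loosening frees it.
- lock_ring: the same ring, origin on the axis at the housing's top. It drags with about 0.45 N m all the way (stays where left, does not rise). Once it meets the adjuster's collar torque climbs about 0.6 N m per rad. Hand-tight is 0.58 to 0.81 N m (0.13 to 0.36 above the free drag; aim for 0.69): less is slack, above 0.88 over-tightened. The clamp pushes the ring back anticlockwise.
- clamp_washer: washer hidden inside the lock ring (not visible), pressed onto the adjuster's collar when the ring is tight, which locks the adjuster. 35 to 105 N of clamping is hand-tight (the torques given for the ring), more than 125 N over-tightened.
- adjuster: the adjuster, above the ring on the same axis; origin on the axis about at the housing's top. Nose towards its -x. Turns with 0.08 N m when free, to 1.5 rad either side of its start. A screw: it rises a little anticlockwise, sinks clockwise, so afterwards the ring comes tight at a clearly different angle than before, to be found by feel. Before turning it anticlockwise loosen the ring 1.2 rad; before clockwise 0.5 rad is enough.
- bar_center (a point): centre of the adjuster's upright grip bar: black plastic, 12 mm wide, 27 mm high, reaching 22 mm from the axis on the nose side and 18 mm on the other; white nose face, white line along its top. Underside 30 mm, top 57 mm above the housing's top. It lies along the point's x axis, nose towards -x; grip it across, along y.
- red_dot: red disc, 13 mm across, 1.5 mm thick, stuck on the dial plate 40 to 55 mm from the axis, about 35 to 52 degrees to one side of the nose's starting direction; origin at its centre. The setting wanted: the line from the axis through the nose must pass within 5 mm of this point.
- blue_dot: blue disc like the red one on the other side: the other setting, not wanted now.
- tube_rack: white rack of yellow-capped tubes, 100 x 50 x 80 mm, loose, standing on the bench beside the unit; leave alone
- tip_box: clear box of pipette tips with blue deck, 87 x 122 x 68 mm, loose, standing on the bench beside the unit; leave alone
- bottle: amber jar with blue cap, 48 mm across, 90 mm high, loose, standing on the bench beside the unit; leave alone

How it is judged:
By the outcome, as a careful person would: the job done as asked, in the order asked, and still so for the second after the job is handed in, with the robot touching nothing.
It also fails if it takes over 72 s, if anything falls off the work surface, if the arm or the gripper's body presses on something with over 40 N, if the wrist force passes 120 N, or if a joint passes its speed limit or range.

## Working session

There is one attempt and no reset: what is moved stays moved. The work goes in short steps, Python scripts to look and compute and a tool call to move; the robot and the scene stay as the last step left them, time stands still between calls to the robot, and variables do not carry over. Pictures are saved under pics/ and viewed, about 8 in all and at most 12, crops included, and the job is handed in when it is done.

Besides the shell and the picture viewer there is one more tool, called after "Emit:" by a JSON object that holds its "op" and its "data". play_rows: Moves the arm, as the interface text tells. Its arguments: {"type":"object","properties":{"slide":{"type":"array","items":{"type":"array","items":{"type":"number"}}},"twist":{"type":"array","items":{"type":"array","items":{"type":"number"}}},"fingers":{"type":"array","items":{"type":"number"}},"squeeze":{"type":"number"}},"required":["slide","twist","fingers"]}

```bash
mkdir -p pics
cat > h.py <<'E'
import numpy as np, cv2
from cell import bot,cams,recognise,regions_of
def w2c(s,st=None):
    if 'view' in s: return np.linalg.inv(s['view'])
    T=np.eye(4);T[:3,:3]=np.array(st['tcp_rot']);T[:3,3]=st['tool_pos']
    return T@np.array(s['T_tool_cam'])
def pts(s,mask,T):
    r,c=np.nonzero(mask&(s['depth']>0));d=s['depth'][r,c]
    K=np.array(s['mtx']);P=np.linalg.inv(K)@np.stack([c,r,np.ones_like(c)])*d
    return (T[:3,:3]@P).T+T[:3,3]
def ray(s,T,row,col,z):
    d=T[:3,:3]@np.linalg.inv(np.array(s['mtx']))@np.array([col,row,1.]);o=T[:3,3]
    return o+d*(z-o[2])/d[2]
def save(n,im): cv2.imwrite(f'pics/{n}.png',im[:,:,::-1])
E
python3 - <<'E'
from h import *
np.set_printoptions(precision=1,suppress=True)
st=bot.observe();print(st)
ims=[]
for cam in['scene','top','wrist']:
    st=bot.observe();s=cams.snapshot(cam);T=w2c(s,st);ims.append(s['img'])
    for n in['slit_unit','lock_ring','adjuster','red_dot','blue_dot','tube_rack','tip_box','bottle']:
        for g in regions_of(n,cam)[:2]:
            p=pts(s,g['pixels'],T)
            if len(p): print(cam,n,round(g['score'],2),np.round(g['at']),g['pixels'].sum(),np.median(p,0),p.min(0),p.max(0))
    print(s['mtx'],T)
save('a',np.vstack([np.hstack(ims[:2])])[:, :][::1,::1] if 0 else cv2.resize(np.vstack([np.hstack(ims[:2]),np.hstack([ims[2],ims[2]*0])]),(800,500)))
save('top',ims[1])
E
```

```text
{'t': 0.0, 'qpos': array([56.5, 16.7, -8.8, 64.6,  0. , 82. ]), 'joint_vel': array([ 0. , -0. , -0. , -0. , -0. , -0.1]), 'joint_torque': array([ -0. , -53.7,  33.1,   0. ,  -0. ,  -0. ]), 'tool_pos': array([225.6, 473.6, 252.7]), 'tcp_rot': array([[-0.9,  0.4, -0. ],
       [ 0.4,  0.9, -0. ],
       [ 0. , -0. , -1. ]]), 'contact_force': array([ 0.3,  0.2, -0.3]), 'torque': array([0.1, 0. , 0.1]), 'finger_gap': 85.29216077293226}
scene slit_unit 0.75 [181. 367.] 958 [484.  145.4  48.2] [290.6 121.8  -1.8] [502.4 192.2  83.3]
scene slit_unit 0.57 [194. 293.] 4329 [526.6 -36.   62.7] [ 328.1 -161.1   -1.4] [635.4  86.2 122.5]
scene lock_ring 0.83 [181. 292.] 369 [511.  -35.4  83.8] [472.7 -67.6  62.5] [524.9  -4.9  88. ]
scene red_dot 0.69 [181. 293.] 386 [508.9 -34.6  84. ] [467.6 -67.6  63. ] [524.9  -4.7  88.3]
scene tube_rack 0.72 [184. 366.] 961 [484.9 144.2  48.2] [305.3 121.8  -0.4] [502.4 188.1  83.3]
scene tip_box 0.83 [198. 209.] 2056 [ 545.3 -234.3   55.8] [ 392.  -306.3    1.4] [ 560.6 -177.2   71.7]
scene bottle 0.83 [229. 296.] 865 [654.8 -22.8  61.3] [555.5 -55.   -1.4
[... 820 characters left out ...]
098 [ 513.2 -232.8   56.6] [ 470.  -301.9    1.2] [ 560.2 -176.9   72.4]
top tip_box 0.25 [229. 366.] 170 [495.4 -34.8 118.7] [475.5 -45.3  82.4] [517.2 -27.5 122.2]
top bottle 0.69 [160. 363.] 626 [631.3 -21.6  88.8] [615.2 -45.2  -0.3] [660.9   0.1  94.7]
[[478.7   0.  318.3]
 [  0.  478.7 201.9]
 [  0.    0.    1. ]] [[  0.   -1.    0.1 422. ]
 [ -1.   -0.    0.   35.7]
 [ -0.   -0.1  -1.  981.6]
 [  0.    0.    0.    1. ]]
wrist tube_rack 0.62 [396. 159.] 103 [400.5 133.7  38.4] [399.1 123.4  21.2] [402.6 150.7  48.8]
[[306.3   0.  324.6]
 [  0.  306.3 202.9]
 [  0.    0.    1. ]] [[  0.4   0.9   0.2 163.8]
 [  0.9  -0.4  -0.1 503.1]
 [  0.    0.3  -1.  374.5]
 [  0.    0.    0.    1. ]]
```

Run:
```python
from h import *
s=cv2.imread('pics/top.png')[130:330,240:520]
cv2.imwrite('pics/topc.png',cv2.resize(s,None,fx=2.8,fy=2.8,interpolation=cv2.INTER_CUBIC))
```

```text
(no output)
```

View pics/topc.png

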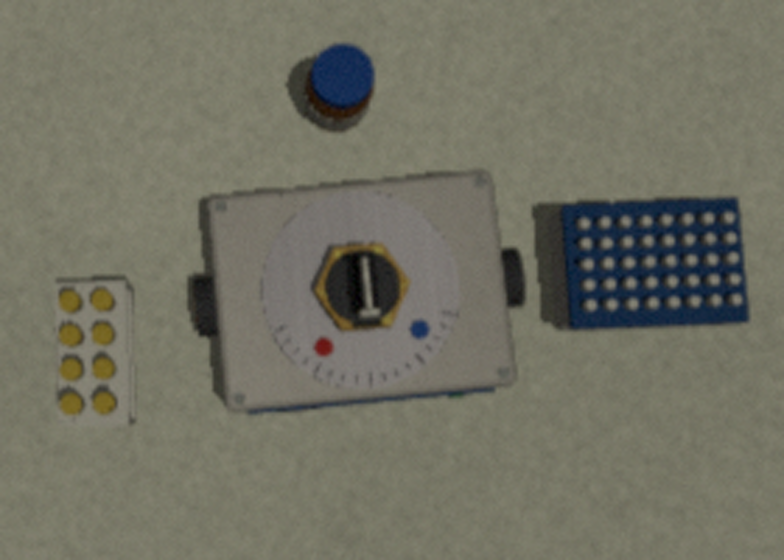

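Top view, crop pixels: nose points down and slightly right from the axis at about (363,286). The red dot is at (323,347), so the adjuster turns clockwise. The blue dot is at (419,329). Rack is left, tip box right, bottle above. The ring's flats face roughly world ±x. Next I move above it for a close look.

```bash
cat >> h.py <<'E'
from scipy.spatial.transform import Rotation as R
def goal(x,y,z,yang):
    """tool y at world angle yang(deg), pointing down -> slide(m),twist(deg)"""
    a=np.radians(yang);Y=np.array([np.cos(a),np.sin(a),0]);Z=np.array([0,0,-1.]);X=np.cross(Y,Z)
    G=np.stack([X,Y,Z],1);st=bot.observe();A=np.array(st['tcp_rot'])
    print('slide',np.round(A.T@(np.array([x,y,z])-st['tool_pos'])/1000,4),'twist',np.round(R.from_matrix(A.T@G).as_rotvec(degrees=True),2),'t',st['t'])
E
python3 -c "
from h import *
goal(494,-34,230,0)"
```

```text
slide [-0.4606 -0.3432  0.0233] twist [ 0.   -0.   64.52] t 1.35
```

Emit:
{"op": "play_rows", "data": {"slide": [[-0.46,-0.343,0.023],[-0.46,-0.343,0.023],[-0.46,-0.343,0.023],[-0.46,-0.343,0.023],[-0.46,-0.343,0.023]], "twist": [[0,0,64.5],[0,0,64.5],[0,0,64.5],[0,0,64.5],[0,0,64.5]], "fingers": [0.0854,0.0854,0.0854,0.0854,0.0854]}}

```text
t: 1.85
tool_pos: [342.9, 251.3, 243.4]
tcp_rot: [[-0.362, 0.932, 0.001], [0.932, 0.362, 0.0], [0.0, 0.001, -1.0]]
contact_force: [1.3, 0.2, 0.1]
finger_gap: 85.6
```

```bash
python3 -c "
from h import *
goal(494,-34,230,0)"
```

```text
slide [-0.3206  0.0375  0.0134] twist [ 4.000e-02 -1.000e-02  2.122e+01] t 1.85
```

Emit:
{"op": "play_rows", "data": {"slide": [[-0.32,0.0375,0.0134],[-0.32,0.0375,0.0134],[-0.32,0.0375,0.0134],[-0.32,0.0375,0.0134],[-0.32,0.0375,0.0134]], "twist": [[0,0,21.2],[0,0,21.2],[0,0,21.2],[0,0,21.2],[0,0,21.2]], "fingers": [0.0854,0.0854,0.0854,0.0854,0.0854]}}

```text
t: 2.35
tool_pos: [461.3, 30.8, 233.1]
tcp_rot: [[-0.006, 1.0, 0.001], [1.0, 0.006, 0.0], [0.0, 0.001, -1.0]]
contact_force: [1.2, 1.1, 0.0]
finger_gap: 85.6
```

```bash
python3 -c "
from h import *
goal(494,-34,230,0)"
```

```text
slide [-0.065   0.0324  0.0031] twist [ 0.05 -0.    0.32] t 2.35
```

Emit:
{"op": "play_rows", "data": {"slide": [[-0.065,0.032,0.003],[-0.065,0.032,0.003],[-0.065,0.032,0.003],[-0.065,0.032,0.003]], "twist": [[0,0,0.3],[0,0,0.3],[0,0,0.3],[0,0,0.3]], "fingers": [0.0854,0.0854,0.0854,0.0854]}}

```text
t: 2.75
tool_pos: [492.7, -32.1, 229.7]
tcp_rot: [[0.0, 1.0, -0.001], [1.0, -0.0, 0.0], [0.0, -0.001, -1.0]]
contact_force: [0.3, -0.8, 0.0]
finger_gap: 85.6
```

Run:
```python
from h import *
np.set_printoptions(precision=1,suppress=True)
st=bot.observe();print(st['tool_pos'],st['tcp_rot'],st['qpos'],st['torque'],st['contact_force'])
s=cams.snapshot('wrist');T=w2c(s,st);np.savez('w1.npz',depth=s['depth'],mtx=s['mtx'],T=T,img=s['img'])
vis=s['img'].copy()
for n in['lock_ring','adjuster','red_dot']:
    for g in regions_of(n,'wrist')[:2]:
        p=pts(s,g['pixels'],T);print(n,round(g['score'],2),g['at'],np.median(p,0),p.min(0),p.max(0))
# height bands
P=pts(s,s['depth']>0,T)
for lo,hi in[(80,87),(113,122)]:
    q=P[(P[:,2]>lo)&(P[:,2]<hi)&(np.hypot(P[:,0]-494,P[:,1]+34)<45)]
    print(lo,len(q),np.median(q[:,2]),cv2.minAreaRect(q[:,:2].astype(np.float32)),q.min(0),q.max(0))
save('w1',vis)
```

```text
[492.7 -32.1 229.7] [[ 0.  1. -0.]
 [ 1. -0.  0.]
 [ 0. -0. -1.]] [-12.2  14.2 -15.8  60.    0.   77.8] [-0.   0.  -0.1] [ 0.3 -0.8  0. ]
lock_ring 0.61 [185.2, 330.8] [495.7 -24.   84.8] [463.9 -66.1  62.8] [523.2  -2.8 118.9]
adjuster 0.81 [206.9, 325.7] [492.9 -31.3 118.8] [473.  -41.5  84.5] [512.  -25.1 121.5]
red_dot 0.45 [167.7, 284.3] [454.5  -9.9  64.8] [448.7 -15.9  63.4] [460.1  -3.6  66.6]
80 2107 84.8287618922684 ((494.1768798828125, -34.72654724121094), (56.08953857421875, 64.1539535522461), 5.989765644073486) [465.2 -66.6  80.3] [523.2  -2.8  86.9]
113 796 119.39084394666376 ((492.42041015625, -35.22484588623047), (39.51983642578125, 12.465439796447754), 5.6048665046691895) [472.3 -43.1 113. ] [512.1 -27.6 121.5]
```

View pics/w1.png

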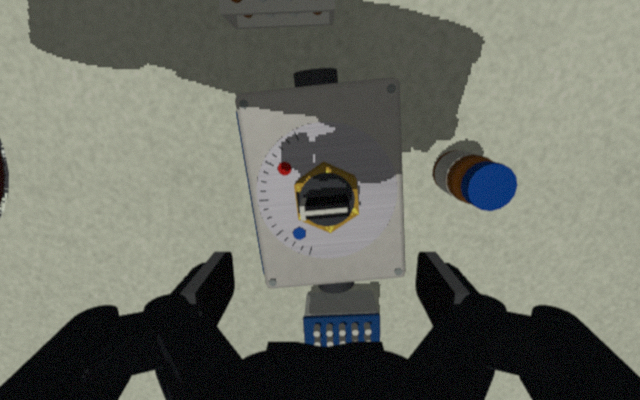

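Wrist view: ring centre is at pixel (327,199), red dot (284,168), blue dot (299,233), with the nose to the left. From the depth data:

| Item | Value |
|---|---|
| Axis | (494.3, -34.8) |
| Ring flat normal | 6° |
| Nose direction | 185.6° |
| Red dot bearing | 148° |
| Turn needed | 37.6° clockwise |

Now I descend to the ring.

Emit:
{"op": "play_rows", "data": {"slide": [[-0.0027,0.0016,0.05],[-0.0027,0.0016,0.1],[-0.0027,0.0016,0.125],[-0.0027,0.0016,0.144],[-0.0027,0.0016,0.144]], "twist": [[0,0,-6],[0,0,-6],[0,0,-6],[0,0,-6],[0,0,-6]], "fingers": [0.0854,0.0854,0.0854,0.0854,0.0854]}}

```text
t: 3.45
tool_pos: [492.6, -33.4, 84.0]
tcp_rot: [[-0.107, 0.994, -0.004], [0.994, 0.107, 0.001], [0.001, -0.004, -1.0]]
contact_force: [0.2, 0.6, 0.6]
finger_gap: 85.1
```

```bash
cat >> h.py <<'E'
def rep(n=4):
    tz=[];F=[]
    for i in range(n):
        if i: cams.snapshot('wrist')
        o=bot.observe();tz.append(o['torque']);F.append(o['contact_force'])
    Y=np.array(o['tcp_rot'])[:,1]
    print('t',round(o['t'],2),'pos',np.round(o['tool_pos'],1),'yang',round(float(np.degrees(np.arctan2(Y[1],Y[0]))),2),'gap',round(o['finger_gap'],1),'F',np.round(np.mean(F,0),1),'M',np.round(np.mean(tz,0),3),'sd',np.round(np.std(tz,0)[2],3),'q6',round(o['qpos'][5],1))
E
python3 -c "
from h import *
rep(4);goal(494.3,-34.8,86,6)"
```

```text
t 3.6 pos [495.2 -34.3  87. ] yang 6.09 gap 85.6 F [0.5 0.2 0.3] M [ 0.036 -0.01   0.006] sd 0.013 q6 71.5
slide [-0.0004 -0.0009  0.001 ] twist [0.08 0.03 0.09] t 3.6
```

Emit:
{"op": "play_rows", "data": {"slide": [[0,0,0.001],[0,0,0.001],[0,0,0.001],[0,0,0.001],[0,0,0.001]], "twist": [[0,0,0],[0,0,0],[0,0,0],[0,0,0],[0,0,0]], "fingers": [0.05,0.05,0.05,0.05,0.05], "squeeze": 40}}

```text
t: 4.1
tool_pos: [494.3, -34.7, 85.9]
tcp_rot: [[-0.105, 0.994, 0.0], [0.994, 0.105, -0.0], [-0.0, -0.0, -1.0]]
contact_force: [-4.6, 0.6, 9.9]
finger_gap: 55.2
```

```bash
python3 -c "
from h import *
rep(3)"
```

```text
t 4.2 pos [494.3 -34.8  85.9] yang 6.02 gap 55.1 F [-4.1  0.   9.9] M [-0.011  1.024 -0.129] sd 0.015 q6 71.5
```

Emit:
{"op": "play_rows", "data": {"slide": [[0,0,-0.001],[0,0,-0.001],[0,0,-0.001],[0,0,-0.001]], "twist": [[0,0,0],[0,0,-3],[0,0,-6],[0,0,-9]], "fingers": [0.05,0.05,0.05,0.05], "squeeze": 60}}

```text
t: 4.6
tool_pos: [494.3, -34.8, 86.1]
tcp_rot: [[-0.261, 0.965, -0.0], [0.965, 0.261, -0.0], [-0.0, -0.0, -1.0]]
contact_force: [-1.4, -1.3, 0.4]
finger_gap: 54.6
```

```bash
python3 -c "
from h import *
rep(3)"
```

```text
t 4.7 pos [494.3 -34.8  86.1] yang 15.1 gap 54.7 F [-2.1 -1.   1.5] M [-0.201  0.493  0.151] sd 0.397 q6 62.4
```

Emit:
{"op": "play_rows", "data": {"slide": [[0,0,0],[0,0,0],[0,0,0],[0,0,0],[0,0,0]], "twist": [[0,0,-6],[0,0,-12],[0,0,-18],[0,0,-24],[0,0,-30]], "fingers": [0.05,0.05,0.05,0.05,0.05]}}

```text
t: 5.2
tool_pos: [494.1, -34.8, 86.1]
tcp_rot: [[-0.709, 0.705, -0.001], [0.705, 0.709, -0.0], [0.0, -0.001, -1.0]]
contact_force: [-4.0, -2.4, 3.2]
finger_gap: 54.6
```

```bash
python3 -c "
from h import *
rep(4)"
```

```text
t 5.35 pos [494.1 -34.8  86.1] yang 44.88 gap 55.0 F [-4.7 -2.4  3.6] M [-0.435  0.844  0.222] sd 0.456 q6 32.7
```

Emit:
{"op": "play_rows", "data": {"slide": [[0,0,0],[0,0,0],[0,0,-0.03],[0,0,-0.075],[0,0,-0.12]], "twist": [[0,0,0],[0,0,0],[0,0,0],[0,0,-8],[0,0,-16]], "fingers": [0.0854,0.0854,0.0854,0.0854,0.0854]}}

```text
t: 5.85
tool_pos: [494.4, -34.4, 207.3]
tcp_rot: [[-0.877, 0.481, -0.0], [0.481, 0.877, 0.001], [0.0, 0.0, -1.0]]
contact_force: [2.0, -0.9, 1.1]
finger_gap: 85.2
```

Emit:
{"op": "play_rows", "data": {"slide": [[0,0,-0.01],[0,0,-0.01],[0,0,-0.01],[0,0,-0.01],[0,0,-0.01]], "twist": [[0,0,-34.6],[0,0,-34.6],[0,0,-34.6],[0,0,-34.6],[0,0,-34.6]], "fingers": [0.0854,0.0854,0.0854,0.0854,0.0854]}}

```text
t: 6.35
tool_pos: [495.0, -34.5, 216.1]
tcp_rot: [[-0.995, -0.099, 0.001], [-0.099, 0.995, 0.0], [-0.001, 0.0, -1.0]]
contact_force: [0.8, 0.4, 0.4]
finger_gap: 85.1
```

```bash
cat >> h.py <<'E'
def look(name,c=(494.3,-34.8)):
    st=bot.observe();s=cams.snapshot('wrist');T=w2c(s,st);save(name,s['img'])
    P=pts(s,s['depth']>0,T)
    for lo,hi in[(80,87),(113,122)]:
        q=P[(P[:,2]>lo)&(P[:,2]<hi)&(np.hypot(P[:,0]-c[0],P[:,1]-c[1])<40)]
        if len(q)>20: print(lo,len(q),np.round(np.median(q,0),1),cv2.minAreaRect(q[:,:2].astype(np.float32)))
    for g in regions_of('red_dot','wrist')[:3]:
        p=np.median(pts(s,g['pixels'],T),0);print('red',round(g['score'],2),np.round(g['at']),np.round(p,1),np.degrees(np.arctan2(p[1]-c[1],p[0]-c[0])))
E
python3 -c "
from h import *
rep(3);look('w2');goal(494.3,-34.8,119,95.6)"
```

```text
t 6.45 pos [494.8 -34.6 216. ] yang 95.35 gap 85.4 F [0.1 0.1 0.5] M [ 0.001 -0.043 -0.012] sd 0.04 q6 -17.8
80 2625 [490.2 -37.7  84.9] ((493.4819030761719, -35.639652252197266), (63.30904006958008, 55.994232177734375), 14.585391998291016)
113 829 [491.  -36.  119.5] ((492.0102844238281, -36.02046585083008), (39.5620231628418, 11.446639060974121), 5.692127704620361)
red 0.68 [153. 356.] [454.  -10.4  64.9] 148.85174772444196
red 0.32 [202. 327.] [490.2 -36.1 119.3] -162.96381228107558
slide [ 0.0004 -0.0002  0.0969] twist [ 0.    0.01 -0.18] t 6.55
```

Emit:
{"op": "play_rows", "data": {"slide": [[0.0006,-0.0005,0.04],[0.0006,-0.0005,0.08],[0.0006,-0.0005,0.097],[0.0006,-0.0005,0.097]], "twist": [[0,0,-0.2],[0,0,-0.2],[0,0,-0.2],[0,0,-0.2]], "fingers": [0.05,0.05,0.05,0.05]}}

```text
t: 6.95
tool_pos: [492.1, -34.8, 116.7]
tcp_rot: [[-0.995, -0.099, -0.005], [-0.099, 0.995, 0.001], [0.004, 0.002, -1.0]]
contact_force: [0.5, -0.1, 0.1]
finger_gap: 49.9
```

Emit:
{"op": "play_rows", "data": {"slide": [[0,0,0],[0,0,0],[0,0,0],[0,0,0],[0,0,0]], "twist": [[0,0,0],[0,0,0],[0,0,0],[0,0,0],[0,0,0]], "fingers": [0.005,0.005,0.005,0.005,0.005], "squeeze": 25}}

```text
t: 7.45
tool_pos: [495.0, -35.2, 120.3]
tcp_rot: [[-0.995, -0.101, 0.003], [-0.101, 0.995, -0.0], [-0.003, -0.0, -1.0]]
contact_force: [-0.5, 1.8, 6.6]
finger_gap: 11.2
```

```bash
python3 -c "
from h import *
rep(3)"
```

```text
t 7.55 pos [495.  -35.2 120.3] yang 95.83 gap 11.6 F [-0.9  1.9  6.1] M [ 0.316  0.149 -0.116] sd 0.036 q6 -18.4
```

Emit:
{"op": "play_rows", "data": {"slide": [[0,0,0],[0,0,0]], "twist": [[0,0,3],[0,0,6]], "fingers": [0.005,0.005]}}

```text
t: 7.75
tool_pos: [495.0, -35.3, 120.1]
tcp_rot: [[-1.0, 0.005, 0.002], [0.005, 1.0, -0.0], [-0.003, -0.0, -1.0]]
contact_force: [0.6, 0.5, 1.9]
finger_gap: 11.5
```

```bash
python3 -c "
from h import *
rep(1);rep(3)"
```

```text
t 7.75 pos [495.  -35.3 120.1] yang 89.72 gap 11.5 F [0.6 0.5 1.9] M [ 0.112 -0.055  0.064] sd 0.0 q6 -12.3
t 7.85 pos [495.  -35.2 120.1] yang 89.79 gap 11.2 F [-0.2  0.8  5. ] M [ 0.204 -0.016 -0.004] sd 0.063 q6 -12.3
```

Emit:
{"op": "play_rows", "data": {"slide": [[0,0,0],[0,0,0],[0,0,0],[0,0,0],[0,0,0]], "twist": [[0,0,8],[0,0,16],[0,0,24],[0,0,32],[0,0,32]], "fingers": [0.005,0.005,0.005,0.005,0.005]}}

```text
t: 8.35
tool_pos: [494.7, -35.5, 119.0]
tcp_rot: [[-0.846, 0.533, 0.001], [0.533, 0.846, -0.001], [-0.002, 0.0, -1.0]]
contact_force: [4.5, -1.1, -7.5]
finger_gap: 11.2
```

```bash
python3 -c "
from h import *
rep(3)"
```

```text
t 8.45 pos [494.7 -35.5 119.1] yang 58.1 gap 11.6 F [ 5.  -1.9 -8.3] M [-0.439 -1.1   -0.074] sd 0.008 q6 19.4
```

Emit:
{"op": "play_rows", "data": {"slide": [[0,0,0],[0,0,0],[0,0,-0.03],[0,0,-0.07],[0,0,-0.1]], "twist": [[0,0,0],[0,0,0],[0,0,0],[0,0,7],[0,0,13.5]], "fingers": [0.03,0.06,0.0854,0.0854,0.0854]}}

```text
t: 8.95
tool_pos: [493.8, -35.0, 221.0]
tcp_rot: [[-0.697, 0.717, 0.0], [0.717, 0.697, 0.0], [-0.0, 0.0, -1.0]]
contact_force: [-0.0, -0.9, -1.1]
finger_gap: 81.8
```

Emit:
{"op": "play_rows", "data": {"slide": [[0,0,0],[0,0,0]], "twist": [[0,0,0],[0,0,0]], "fingers": [0.0854,0.0854]}}

```text
t: 9.15
tool_pos: [494.0, -35.1, 219.3]
tcp_rot: [[-0.701, 0.713, 0.001], [0.713, 0.701, -0.0], [-0.001, 0.001, -1.0]]
contact_force: [0.6, 0.0, -0.0]
finger_gap: 85.2
```

```bash
python3 -c "
from h import *
rep(3);look('w3');goal(494.1,-35,87,44.6)"
```

```text
t 9.25 pos [493.2 -35.  217.9] yang 44.46 gap 86.0 F [ 0.4  0.2 -0.2] M [0.022 0.028 0.021] sd 0.038 q6 33.0
80 2553 [491.1 -30.7  84.9] ((493.939208984375, -35.21881103515625), (63.7033805847168, 56.340919494628906), 14.577919960021973)
113 809 [491.3 -33.5 118.1] ((492.40167236328125, -34.2618408203125), (12.013008117675781, 39.42708969116211), 57.81550979614258)
red 0.52 [142. 311.] [453.8 -10.   65. ] 148.48300002430668
red 0.33 [187. 329.] [490.  -29.7  84.8] 130.0772058872935
slide [-0.0009  0.0009  0.1307] twist [-0.07 -0.11 -0.19] t 9.35
```

View pics/w3.png

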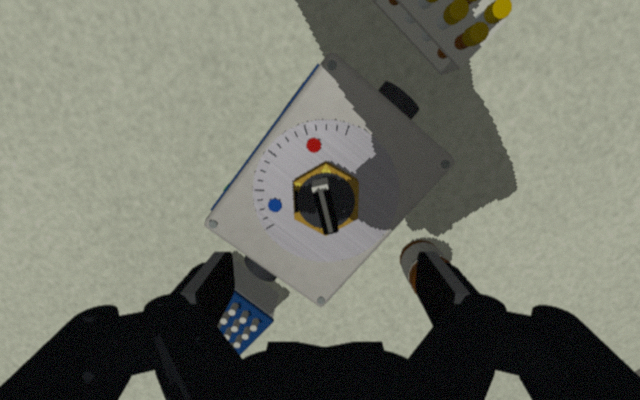

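Wrist view: the nose (319,186) points at the red dot (313,145). Depth data puts the bar at 147.8° and the dot at 147.9°. The ring has not moved, at 44.6°. Now I tighten it.

Emit:
{"op": "play_rows", "data": {"slide": [[0,0,0.05],[0,0,0.1],[0,0,0.12],[0,0,0.131],[0,0,0.131]], "twist": [[0,0,0],[0,0,0],[0,0,0],[0,0,0],[0,0,0]], "fingers": [0.0854,0.0854,0.0854,0.0854,0.0854]}}

```text
t: 9.85
tool_pos: [493.0, -35.0, 86.6]
tcp_rot: [[-0.699, 0.715, -0.003], [0.715, 0.699, 0.001], [0.002, -0.002, -1.0]]
contact_force: [0.3, -0.2, 0.7]
finger_gap: 85.6
```

Emit:
{"op": "play_rows", "data": {"slide": [[0,0,0],[0,0,0],[0,0,0],[0,0,0],[0,0,0]], "twist": [[0,0,0],[0,0,0],[0,0,0],[0,0,0],[0,0,0]], "fingers": [0.05,0.05,0.05,0.05,0.05], "squeeze": 60}}

```text
t: 10.35
tool_pos: [494.8, -35.7, 89.6]
tcp_rot: [[-0.699, 0.715, 0.002], [0.715, 0.699, -0.001], [-0.002, 0.001, -1.0]]
contact_force: [-3.3, -1.8, 7.0]
finger_gap: 54.5
```

```bash
python3 -c "
from h import *
rep(1);rep(3)"
```

```text
t 10.35 pos [494.8 -35.7  89.6] yang 44.35 gap 54.5 F [-3.3 -1.8  7. ] M [-0.289  0.655  0.129] sd 0.0 q6 33.1
t 10.45 pos [494.8 -35.7  89.6] yang 44.35 gap 54.1 F [-2.6 -1.9  7.5] M [-0.305  0.624  0.128] sd 0.013 q6 33.1
```

Emit:
{"op": "play_rows", "data": {"slide": [[0,0,0],[0,0,0],[0,0,0],[0,0,0],[0,0,0]], "twist": [[0,0,3],[0,0,6],[0,0,9],[0,0,12],[0,0,15]], "fingers": [0.05,0.05,0.05,0.05,0.05]}}

```text
t: 10.95
tool_pos: [494.7, -35.7, 89.6]
tcp_rot: [[-0.489, 0.872, 0.002], [0.872, 0.489, -0.002], [-0.002, 0.001, -1.0]]
contact_force: [-3.3, -2.3, 9.3]
finger_gap: 54.8
```

```bash
python3 -c "
from h import *
rep(1);rep(2);rep(2)"
```

```text
t 10.95 pos [494.7 -35.7  89.6] yang 29.25 gap 54.8 F [-3.3 -2.3  9.3] M [-0.484  0.855  0.465] sd 0.0 q6 48.2
t 11.0 pos [494.7 -35.8  89.6] yang 29.05 gap 54.4 F [-3.5 -1.9  8.9] M [-0.444  0.826  0.09 ] sd 0.375 q6 48.4
t 11.05 pos [494.7 -35.8  89.6] yang 29.21 gap 54.6 F [-3.4 -1.5  8.7] M [-0.377  0.806 -0.402] sd 0.117 q6 48.2
```

Emit:
{"op": "play_rows", "data": {"slide": [[0,0,0],[0,0,0],[0,0,0],[0,0,0],[0,0,0]], "twist": [[0,0,3],[0,0,6],[0,0,9],[0,0,12],[0,0,15]], "fingers": [0.05,0.05,0.05,0.05,0.05]}}

```text
t: 11.55
tool_pos: [494.5, -35.8, 89.6]
tcp_rot: [[-0.246, 0.969, 0.002], [0.969, 0.246, -0.002], [-0.002, 0.001, -1.0]]
contact_force: [-3.5, -2.4, 9.7]
finger_gap: 54.7
```

```bash
python3 -c "
from h import *
rep(1)"
```

```text
t 11.55 pos [494.5 -35.8  89.6] yang 14.25 gap 54.7 F [-3.5 -2.4  9.7] M [-0.52   1.029  0.478] sd 0.0 q6 63.2
```

Emit:
{"op": "play_rows", "data": {"slide": [[0,0,0],[0,0,0],[0,0,0],[0,0,0]], "twist": [[0,0,3],[0,0,6],[0,0,9],[0,0,12]], "fingers": [0.05,0.05,0.05,0.05]}}

```text
t: 11.95
tool_pos: [494.4, -35.8, 89.6]
tcp_rot: [[-0.039, 0.999, 0.001], [0.999, 0.039, -0.002], [-0.002, 0.001, -1.0]]
contact_force: [-4.3, -3.7, 9.3]
finger_gap: 54.6
```

```bash
python3 -c "
from h import *
rep(1)"
```

```text
t 11.95 pos [494.4 -35.8  89.6] yang 2.25 gap 54.6 F [-4.3 -3.7  9.3] M [-0.634  1.083  0.429] sd 0.0 q6 75.2
```

Still the free drag. I continue in steps, reading the torque at the end of each.

Emit:
{"op": "play_rows", "data": {"slide": [[0,0,0],[0,0,0],[0,0,0],[0,0,0]], "twist": [[0,0,3],[0,0,6],[0,0,9],[0,0,12]], "fingers": [0.05,0.05,0.05,0.05]}}

```text
t: 12.35
tool_pos: [494.2, -35.8, 89.6]
tcp_rot: [[0.169, 0.986, 0.001], [0.986, -0.169, -0.002], [-0.002, 0.001, -1.0]]
contact_force: [-5.3, -2.9, 10.4]
finger_gap: 54.3
```

```bash
python3 -c "
from h import *
rep(1)"
```

```text
t 12.35 pos [494.2 -35.8  89.6] yang -9.75 gap 54.3 F [-5.3 -2.9 10.4] M [-0.514  1.308  0.611] sd 0.0 q6 87.2
```

Emit:
{"op": "play_rows", "data": {"slide": [[0,0,0],[0,0,0],[0,0,0],[0,0,0]], "twist": [[0,0,3],[0,0,6],[0,0,9],[0,0,12]], "fingers": [0.05,0.05,0.05,0.05]}}

```text
t: 12.75
tool_pos: [494.1, -35.8, 89.5]
tcp_rot: [[0.37, 0.929, 0.001], [0.929, -0.37, -0.002], [-0.001, 0.001, -1.0]]
contact_force: [-5.3, -2.1, 11.2]
finger_gap: 54.9
```

```bash
python3 -c "
from h import *
rep(1)"
```

```text
t 12.75 pos [494.1 -35.8  89.5] yang -21.74 gap 54.9 F [-5.3 -2.1 11.2] M [-0.457  1.4    0.679] sd 0.0 q6 99.2
```

Emit:
{"op": "play_rows", "data": {"slide": [[0,0,0],[0,0,0]], "twist": [[0,0,1],[0,0,2]], "fingers": [0.05,0.05]}}

```text
t: 12.95
tool_pos: [494.0, -35.8, 89.5]
tcp_rot: [[0.401, 0.916, 0.001], [0.916, -0.401, -0.002], [-0.001, 0.001, -1.0]]
contact_force: [-5.5, -3.4, 11.1]
finger_gap: 54.2
```

```bash
python3 -c "
from h import *
for i in range(4): rep(1);cams.snapshot('wrist')"
```

```text
t 12.95 pos [494.  -35.8  89.5] yang -23.66 gap 54.2 F [-5.5 -3.4 11.1] M [-0.524  1.418  0.63 ] sd 0.0 q6 101.1
t 13.0 pos [494.  -35.8  89.5] yang -23.72 gap 54.6 F [-5.2 -3.  10.8] M [-0.44   1.386  0.497] sd 0.0 q6 101.2
t 13.05 pos [494.1 -35.8  89.6] yang -23.66 gap 54.3 F [-4.7 -2.5  9.5] M [-0.482  1.357  0.257] sd 0.0 q6 101.1
t 13.1 pos [494.1 -35.8  89.6] yang -23.65 gap 54.7 F [-6.  -3.5 10.7] M [-0.348  1.398  0.189] sd 0.0 q6 101.1
```

Emit:
{"op": "play_rows", "data": {"slide": [[0,0,0],[0,0,0],[0,0,-0.03],[0,0,-0.08],[0,0,-0.13]], "twist": [[0,0,0],[0,0,0],[0,0,0],[0,0,0],[0,0,0]], "fingers": [0.0854,0.0854,0.0854,0.0854,0.0854]}}

```text
t: 13.65
tool_pos: [493.6, -34.9, 219.5]
tcp_rot: [[0.401, 0.916, -0.001], [0.916, -0.401, 0.0], [0.0, -0.001, -1.0]]
contact_force: [1.1, -0.1, -0.1]
finger_gap: 85.5
```

Emit:
{"op": "play_rows", "data": {"slide": [[0,0,0],[0,0,0]], "twist": [[0,0,0],[0,0,0]], "fingers": [0.0854,0.0854]}}

```text
t: 13.85
tool_pos: [495.0, -35.3, 219.3]
tcp_rot: [[0.401, 0.916, 0.003], [0.916, -0.401, -0.001], [0.001, 0.003, -1.0]]
contact_force: [0.3, -0.1, -0.3]
finger_gap: 85.8
```

```bash
python3 -c "
from h import *
rep(3);look('w4')"
```

```text
t 13.95 pos [493.5 -35.  217.2] yang -23.65 gap 85.7 F [ 0.2  0.  -0.1] M [ 0.019  0.004 -0.004] sd 0.013 q6 101.1
80 2334 [498.3 -27.3  84.8] ((494.2854919433594, -35.20732116699219), (64.18218231201172, 55.893245697021484), 67.82829284667969)
113 857 [493.2 -33.4 118. ] ((493.1437683105469, -33.99237060546875), (12.41515827178955, 39.53107452392578), 58.28034973144531)
red 0.66 [184. 273.] [454.5  -9.5  65. ] 147.59340981556232
red 0.64 [203. 328.] [494.9 -31.5 117.4] 80.07040169204728
```

View pics/w4.png

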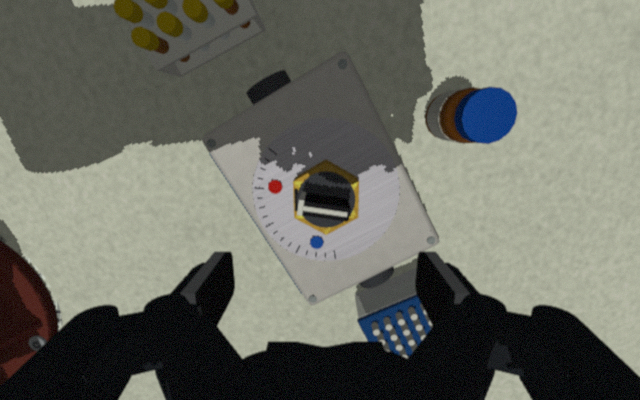

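```bash
python3 -c "
from h import *
print(bot.close_job())"
```

```text
the job is handed in; nothing more can be done
None
```

The adjuster now points at the red dot, the lock ring is hand-tight again, and I handed the job in at about 14 s with the gripper open and clear of the unit.

- **Loosening:** I turned the ring about 39° (0.67 rad) anticlockwise. On the first few degrees I turned it, the adjuster showed no more than about 0.06 N m, so it was free.
- **Setting:** I turned the adjuster 38° clockwise. In the last wrist image the nose points at 148.3° and the red dot lies at 147.1 to 147.9°, depending on the view. That is about 1 mm off at the dot, against the 5 mm allowed.
- **Tightening:** The ring turned at 0.43 to 0.48 N m until it met the collar at a clearly different angle than before. The torque then climbed to 0.61 and 0.68 N m, inside the 0.58 to 0.81 range.

Two readings disagreed slightly:
- A last slow 2° turn read 0.63 N m rather than the roughly 0.70 expected. It is still in range, and probably the ring was not yet fully sliding.
- After letting go, the ring measured about 1.4° back from the tool's final angle. That is only about 0.015 N m, if it is real.

The highest force I saw was about 12 N. The rack, tip box and bottle were never approached, though I did not re-measure their positions at the end.

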